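# Hold the swatch case open

## Robot

A 6-joint arm with a two-finger parallel gripper is mounted at the origin on the work surface. World frame = base frame: x ahead of the robot, y to its left, z up, the work surface at z = 0. Lengths are in m, angles in degrees, forces in N, time in s.
With the tool pointing down it reaches from about 0.4 to 0.825 m from the base axis. Payload 7 kg.
Tool frame: the origin (TCP) lies midway between the tips of the shut fingers; the grasp point (between the pads) lies 19 mm behind it; z points along the fingers, y is the line along which they close (so a half turn about z gives the same grasp; the last joint's range is limited). The gripper opens to 85 mm and grips with 20 to 120 N. Pads are 22 mm wide; open, the fingers measure 114 mm over their backs; the gripper's body (76 mm by 85 mm) begins 54 mm behind the grasp point. The pads swing forward as they close: fully open they stand 13 mm farther back than shut.
Start: joints at [85.835, 20.546, 0.682, 0, -70.136, -16.507], TCP at [0.238, 0.632, 0.231] pointing down, gripper open.
Joint ranges: [-176.03, 176.03], [-82.01, 121.73], [-58.28, 71.71], [-173.87, 95.51], [-174.79, -0.11], [-173.66, 173.66]. Speed limits (degrees/s): [136.94, 136.94, 172.46, 180, 180, 180].

## Interface

Orientations are given as [roll, pitch, yaw] about the fixed x, y, z axes, in that order (R = Rz(yaw) Ry(pitch) Rx(roll)).
In Python, from station import robot, optics, order, outline_of gives the robot as it stands.
- The arm moves only by the shell command python3 -m crank 'ROWS' [FORCE]. ROWS is text: rows parted by semicolons, each of 7 numbers parted by spaces: the turn, a rotation vector about the world's x, y, z in degrees, then the shift along the world's x, y, z in mm, then the finger opening in mm, from 0 to 85.4. In form: ax ay az tx ty tz claw; .... A call has 1 to 8 rows; each row is the pose to reach, as a shift and turn from the pose commanded when the call began; what a row does not reach only later rows make up. A row lasts 1/10 s, in which the tool goes at most 50 mm and 8.59 degrees, less where a joint would pass 70% of its speed; a pose out of reach is approached as far as the arm can. A call with a gripper value outside its range is refused whole. The fingers move at their own pace and stop on an object; FORCE is the grip in N (left out, the last holds). Time passes only in rows, so rows that repeat a pose let the fingers close. It gives the time, the measured TCP pose, the force, the opening and the grip force at its end, in the units of the state.
- robot.read_state(): the state, without advancing time (a new reading comes with each control period).
- optics.snapshot(name): name is "side" or "top"; returns a dict with "img" (400x640x3 uint8, red, green, blue), "intrinsics" (3x3 intrinsics, pixels), "R" (3x3) and "t" (3): a world point X has camera coordinates R X + t. Camera axes: x right, y down, z forward; pixel columns grow to the right and rows downward; lengths in m; the calibration is good to about 2 mm. A picture is of the moment at which its call begins. There is no depth.
- order.sign_off(): hands the job in; it is judged then, once.
Trained networks look in a picture, given as the dict that the camera call returned (one of the last four; its "shot" number tells which), for a name from the list of things; names that differ only in an ending like _2 or _b are one class to them, and where a whole thing is asked for, a point or a joint stands for the part that bears it (a point fixed in the world has none). Each returns a list of dicts, best first, with "p" (0 to 1); they miss things now and then, are a little off and sometimes report something else, mostly with a low value. They report only what shows in the picture. A call takes as long as a camera call.
- outline_of(picture, label): "mask" (400x640 bool, what is visible of it) and "position" ([column, row] in pixels, amid what is visible of it).
The state is a dict: "clock": time; "joint_pos": joint angles; "dq": joint speeds; "effort": joint torques, N m; "tcp_pos": TCP position; "orientation": TCP orientation; "force": force on the tool from outside, world axes, zero at the start; "ft_torque": the same for the moment, N m; "width": finger opening in m; "grasp_force": force on a finger pad.
Only numpy, scipy, OpenCV 4.12 (cv2) and the standard library are available. Lean on these libraries where they do the work, as an engineer would, in place of code of your own. Each camera call takes 0.05 s, during which the arm holds its last target. There are 200 camera calls.

## Task

A colourist needs both hands free to look through the colour panels in the grey sample case, so open its blue lid by the steel handle and keep holding it open, at least 50 degrees up and steady; it falls shut if let go, so finish while still holding it. The worn catch does not always engage: before touching the red knob, tug the handle gently upward to learn whether the lid is caught. If it is caught, turn the knob about 70 degrees anticlockwise (seen from above) to release it and then lift; if the lid comes up, leave the knob alone, and leave everything else on the counter where it is.

Things in the scene. Friction and masses are not known exactly. Their poses are not given: they have to be found in the camera images.
- case: Grey steel sample case fixed to the counter, 230 (x) by 280 (y) by 108 mm high. Origin: centre of its underside; its own x points away from the robot side (front to hinge), y to the left, z up. The front 60 mm of its top is a fixed dark deck, top 108 mm up, with the red knob on it; the rest is the blue lid, whose closed top is also 108 mm up.
- lid (a joint): Opening angle of the blue lid in rad: 0 shut, stop at 1.3. Hinged along the back edge of the case; moves up as it opens. The lid weighs 0.3 to 0.6 kg and falls shut unless held: lifting it at the handle takes 2 to 4 N, and up to 10 N while the bar is pinched hard and must turn between the pads. When caught it lifts only about 3 mm (0.02 rad) and then stops hard, and a 20 N pull does not move it further.
- lid_handle (a point): Centre of the lid's steel handle bar: a round bar 12 mm thick, 100 mm long along the case's y, standing on two posts at its ends, its centre line 40 mm above the lid's top. Closed, this point is at (-25, 50, 148) mm in the case's frame. Its axes turn with the lid.
- lid_hinge (a point): Middle of the lid's hinge axis, which runs along the case's y, at (115, 0, 100) mm in the case's frame. The handle bar is 140 mm in front of and 48 mm above it when shut, and moves round it on an arc.
- catch (a joint): Turn of the red catch knob in rad, starts at 0 to 0.12, grows anticlockwise seen from above, stop at 1.3; stays where it is left (friction 0.08 N m). The catch is surely released above 0.9. The reading does not tell if the lid is caught: that depends on the worn keeper hidden under the lid. If the lid is not caught, the knob may jam against the keeper when turned.
- catch_grip (a point): Centre of the grip of the red knob: an upright wing 46 mm long, 12 mm thick and 30 mm tall (from 116 to 146 mm above the counter), on a black disc 46 mm wide. On the vertical turning axis, 132 mm above the counter, at (-85, -85, 132) mm in the case's frame. Its x axis runs along the wing (along the case's x at joint value 0).
- tin_mid (a point): Middle of a steel paint tin with a green band, 100 mm wide, 110 mm tall: leave alone.
- spray_mid (a point): Middle of a clear bottle with a white cap, 64 mm wide, 170 mm tall: leave alone.
- fan_mid (a point): Middle of a closed pack of colour strips, 160 by 50 by 24 mm, lying flat: leave alone.
- panel_mid (a point): Middle of a blue test panel, 100 by 70 by 4 mm, lying flat: leave alone.

How it is judged (in metres and radians):
On the way, in this order (a step that is already met when the one before it is completed fails the run):
1. with the knob still unturned, the lid was tugged by the gripper: it came up, or pulled against its catch (value of joint catch below 0.25 rad and contact force between the fingers and lid above 0.5 N and (value of joint lid above 0.06 rad or contact force between lid and catch above 1 N)), for 0.02 s.
2. the lid was raised open by the gripper (value of joint lid above 0.79 rad and contact force between the fingers and lid above 0.5 N), for 0.2 s.
At the end, for the whole second after the job is handed in: The lid stands still at 0.79 rad (45 degrees) or more, carried by the gripper's fingers and propped by nothing else, and no bystander has moved more than 30 mm (all of step 2 and velocity of joint lid between -0.05 and 0.05 rad/s and contact force between lid and tin below 0.3 N and contact force between lid and spray below 0.3 N and contact force between lid and fan below 0.3 N and contact force between lid and panel below 0.3 N and not (distance of tin_mid from where it was at the start of the episode above 0.03 m) and not (distance of spray_mid from where it was at the start of the episode above 0.03 m) and not (distance of fan_mid from where it was at the start of the episode above 0.03 m) and not (distance of panel_mid from where it was at the start of the episode above 0.03 m)); the arm keeps its last pose, push and grip.
It fails at once if a bystander was moved more than 30 mm (distance of any of tin_mid, spray_mid, fan_mid, panel_mid from where it was at the start of the episode above 0.03 m).
It fails at once if the knob was turned against the keeper although the lid was not caught (value of joint catch above 0.13 rad and contact force between lid and catch above 1 N and value of joint lid below 0.01 rad).
It fails at once if the caught lid was wrenched (over 60 N on the catch) (contact force between lid and catch above 60 N).
It also fails if it takes over 64 s, if anything falls off the work surface, if the arm or the gripper's body presses on something with over 40 N, if the wrist force passes 120 N, or if a joint passes its speed limit or range.

## Working session

There is one attempt and no reset: what is moved stays moved. The work goes in short steps, Python scripts to look and compute and a shell command to move; the robot and the scene stay as the last step left them, time stands still between calls to the robot, and variables do not carry over. Pictures are saved under pics/ and viewed, at most 10 in all, crops included, and the job is handed in when it is done.

```bash
mkdir -p pics; ls
python3 - <<'E'
from station import robot, optics, order, outline_of
import cv2, numpy as np, pickle
s=robot.read_state(); print(s)
for n in("side","top"):
    d=optics.snapshot(n); cv2.imwrite(f"pics/{n}0.png",d["img"][:,:,::-1])
    print(n,d["intrinsics"].tolist(),d["R"].tolist(),d["t"].tolist())
    out={}
    for l in ["case","lid","lid_handle","catch_grip","catch","tin_mid","spray_mid","fan_mid","panel_mid"]:
        r=outline_of(d,l); out[l]=r
        print(l,[(round(q["p"],2),np.round(q["position"]).tolist(),int(q["mask"].sum())) for q in r[:2]])
    pickle.dump((d,out),open(n+".pkl","wb"))
E
```

```text
pics
{'clock': 0.0, 'joint_pos': array([ 8.58337140e+01,  2.05912165e+01,  6.32426810e-01, -2.10871872e-02,
       -7.01340094e+01, -1.65072834e+01]), 'dq': array([ 0.04920513, -0.07269463,  0.04726989, -0.01987942,  0.04665353,
        0.02012351]), 'effort': array([-5.06985143e-04, -5.83314729e+01,  2.93428123e+01,  6.93718091e+00,
       -5.88771945e-03, -2.20369984e-06]), 'tcp_pos': array([0.23814849, 0.6310742 , 0.23035286]), 'orientation': array([ 1.79905393e+02, -7.36430691e-03, -2.06807453e+01]), 'force': array([ 0.40048804,  0.33178459, -0.65055556]), 'ft_torque': array([-0.02498127,  0.0191594 ,  0.04517153]), 'grasp_force': 0.0, 'width': 0.08539099462422114}
side [[459.5095339369842, 0.0, 325.2882142031583], [0.0, 459.5095339369842, 205.61122418709115], [0.0, 0.0, 1.0]] [[-0.9860199692448309, -0.1665962191479263, 0.003212478177221965], [-0.12763668289746427, 0.7427588590941552, -0.6572808793933391], [0.1071144127993762, -0.6485021025430566, -0.7536388561956446]] [0.5313290254298846, 0.12453290216273961, 1.0017512427208068]
case [(0.59, [319.0, 217.0], 14179)]
lid [(0.86, [
[... 418 characters left out ...]
4927], [0.0, 0.0, 1.0]] [[0.0044575723316322285, -0.9999076382890545, -0.012839195462096518], [-0.9845545212953128, -0.0021412249705550657, -0.1750651585912597], [0.17502149766775996, 0.013421253549170571, -0.9844731308203913]] [0.04415094969209181, 0.5473386614108353, 1.027788980048921]
case [(0.69, [337.0, 188.0], 14566), (0.31, [337.0, 174.0], 10144)]
lid [(0.77, [333.0, 174.0], 10207)]
lid_handle [(0.92, [333.0, 172.0], 10105)]
catch_grip [(0.78, [388.0, 215.0], 393), (0.5, [334.0, 174.0], 10165)]
catch [(0.55, [389.0, 216.0], 405)]
tin_mid [(0.64, [229.0, 216.0], 2070)]
spray_mid [(0.59, [443.0, 138.0], 1084)]
fan_mid [(0.7, [242.0, 278.0], 1754)]
panel_mid [(0.6, [458.0, 212.0], 1254)]
```

View pics/side0.png

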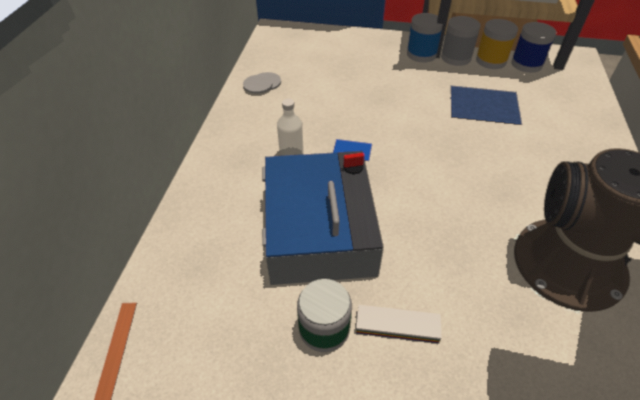

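View pics/top0.png

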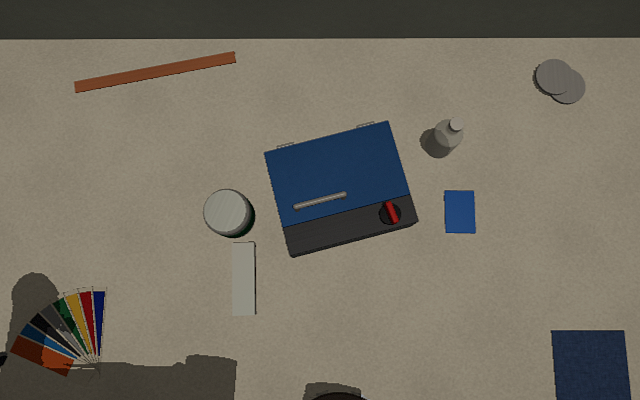

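Both views show the case rotated about 15°. The handle bar runs (294,207)–(346,194) in the top view and (336,232)–(331,183) in the side view, with the knob at (389,213). The tin is at the left end and the fan is at front left. I'll fit the case pose from these.

```bash
cat > fit.py <<'E'
import pickle,numpy as np
from scipy.optimize import least_squares
D={n:pickle.load(open(n+".pkl","rb")) for n in("side","top")}
def proj(n,X):
    d=D[n][0]; c=np.atleast_2d(X)@d["R"].T+d["t"]; p=c@d["intrinsics"].T; return p[:,:2]/p[:,2:]
def world(q,P):
    c,s=np.cos(q[2]),np.sin(q[2]); P=np.atleast_2d(P)
    return np.c_[q[0]+c*P[:,0]-s*P[:,1],q[1]+s*P[:,0]+c*P[:,1],P[:,2]]
def raypoint(n,uv,z):
    d=D[n][0]; C=-d["R"].T@d["t"]; r=d["R"].T@np.linalg.solve(d["intrinsics"],[*uv,1]); return C+r*(z-C[2])/r[2]
E
python3 - <<'E'
from fit import *
P=np.array([[115,140,108],[115,-140,108],[-55,-140,108],[-55,140,108],[-25,100,148],[-25,0,148],[-85,-85,146]])/1e3
uv={"top":[(265,153),(388,121),(410,195),(288,227),(294,207),(346,194),(389,211)],
"side":[(264,156),(267,250),(350,250),(337,153),(336,232),(331,183),(353,157)]}
uv["side"]=[(265,156),(267,250),(350,250),(341,153),(336,232),(331,183),(353,157)]
order={"top":P,"side":P[[1,0,3,2,4,5,6]]}
f=lambda q:np.concatenate([(proj(n,world(q,order[n]))-uv[n]).ravel() for n in uv])
r=least_squares(f,[.57,0,.2],loss="soft_l1",f_scale=2)
q=r.x;print(q[:2],np.degrees(q[2]));print(np.round(f(q).reshape(2,-1,2),1).tolist())
np.save("q.npy",q)
print("handle,hinge,knob",world(q,[[-.025,.05,.148],[.115,0,.1],[-.085,-.085,.132]]).round(4).tolist())
for l,z in(("tin_mid",.08),("spray_mid",.085),("fan_mid",.02),("panel_mid",.004)):
    for n in uv:
        o=D[n][1][l]; b=[x for x in o if l!="fan_mid" or x["mask"].sum()>1000][0]
        print(l,n,raypoint(n,b["position"],z).round(3))
E
```

```text
[ 5.52392969e-01 -4.13380560e-04] 14.289684687584856
[[[-2.0, -1.9], [0.6, -0.6], [0.3, 0.2], [-6.9, 0.5], [1.2, -0.7], [-2.9, 0.4], [2.4, 1.8]], [[0.3, -0.3], [-2.2, 5.0], [2.8, -0.8], [-2.7, -1.2], [-0.2, -10.8], [0.1, 0.8], [1.8, -1.9]]]
handle,hinge,knob [[0.5158, 0.0419, 0.148], [0.6638, 0.028, 0.1], [0.491, -0.1038, 0.132]]
tin_mid top [0.493 0.237 0.08 ]
tin_mid side [0.506 0.252 0.08 ]
spray_mid top [ 0.665 -0.229  0.085]
spray_mid side [ 0.675 -0.239  0.085]
fan_mid top [0.361 0.215 0.02 ]
fan_mid side [0.357 0.214 0.02 ]
panel_mid top [ 0.513 -0.278  0.004]
panel_mid side [ 0.518 -0.291  0.004]
```

```bash
python3 -m crank '0 0 -8 20 -42 0 60;0 0 -16 40 -85 0 60;0 0 -24 60 -127 0 60;0 0 -32 80 -170 0 60;0 0 -40 100 -212 0 60;0 0 -48 120 -254 0 60;0 0 -55 140 -296 0 60;0 0 -55 160 -338 0 60' 40 && python3 -m crank '0 0 0 20 -42 0 60;0 0 0 40 -85 0 60;0 0 0 60 -127 0 60;0 0 0 80 -170 0 60;0 0 0 100 -212 -10 60;0 0 0 118 -251 -20 60;0 0 0 118 -251 -20 60;0 0 0 118 -251 -20 60'
python3 - <<'E'
from station import *
import cv2
print(robot.read_state()["joint_pos"])
for n in("side","top"):
    d=optics.snapshot(n);i=d["img"][110:270,230:430] if n=="side" else d["img"][110:270,230:430]
    cv2.imwrite(f"pics/{n}1.png",cv2.resize(i,None,fx=3.5,fy=3.5,interpolation=2)[:,:,::-1])
E
```

```text
clock: 1.8
tcp_pos: [0.3987, 0.2918, 0.2317]
orientation: [-180.0, 0.0, -75.9]
force: [1.2, 1.3, -0.1]
width: 0.0604
grasp_force: 0.0
clock: 2.6
tcp_pos: [0.5164, 0.0413, 0.211]
orientation: [180.0, -0.0, -75.8]
force: [-0.1, 0.1, 0.5]
width: 0.0599
grasp_force: 0.0
[ 2.63037342e+01  6.61304624e+00 -2.06171050e+01 -3.33021428e-03
 -6.28138059e+01 -1.21369541e+01]
```

View pics/side1.png

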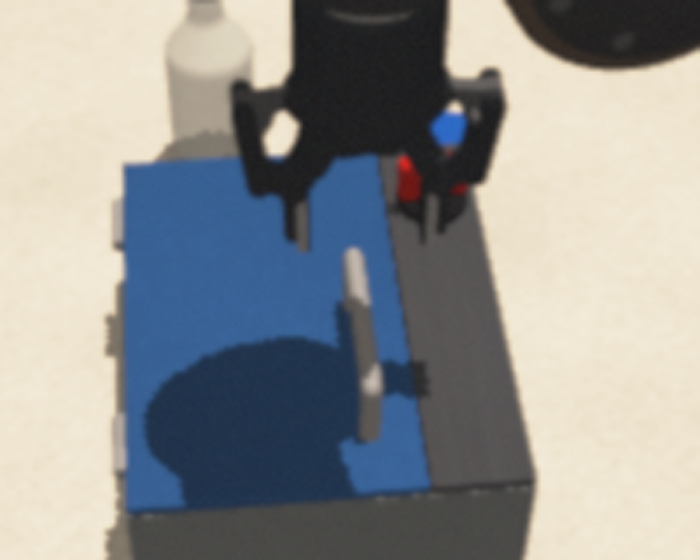

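View pics/top1.png

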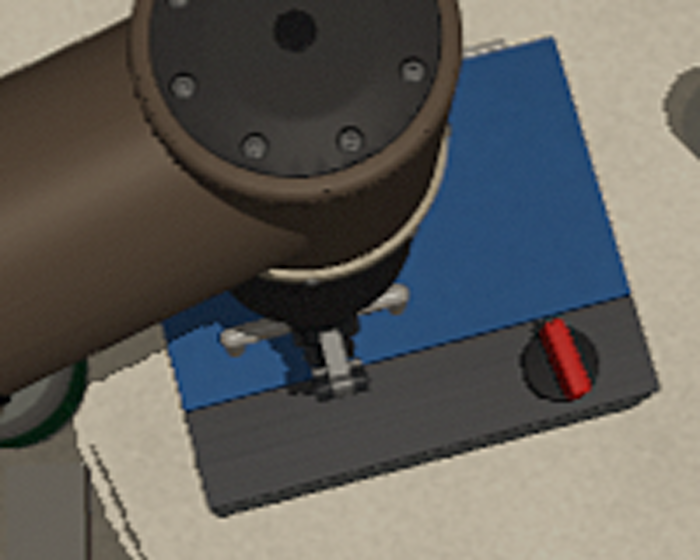

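The fingers straddle the bar at mid-length. I'll descend and close.

```bash
python3 -m crank '0 0 0 0 0 -30 60;0 0 0 0 0 -55 60;0 0 0 0 0 -70 60;0 0 0 0 0 -79 60;0 0 0 0 0 -79 60' && python3 -m crank '0 0 0 0 0 0 30;0 0 0 0 0 0 20;0 0 0 0 0 0 8;0 0 0 0 0 0 8;0 0 0 0 0 0 8;0 0 0 0 0 0 8;0 0 0 0 0 0 8' 40
```

```text
clock: 3.2
tcp_pos: [0.5157, 0.0433, 0.1317]
orientation: [179.9, -0.0, -75.6]
force: [0.8, 0.0, 0.6]
width: 0.06
grasp_force: 0.0
clock: 3.9
tcp_pos: [0.5162, 0.0425, 0.1332]
orientation: [-180.0, 0.0, -75.7]
force: [-3.9, 1.5, 5.8]
width: 0.0101
grasp_force: 39.1
```

```bash
python3 -m crank '0 0 0 0 0 1 8;0 0 0 0 0 2 8;0 0 0 0 0 3 8;0 0 0 0 0 4 8;0 0 0 0 0 4 8'; python3 -m crank '0 0 0 0 0 1 8;0 0 0 0 0 2 8;0 0 0 0 0 2 8'
```

```text
clock: 4.4
tcp_pos: [0.517, 0.0428, 0.1361]
orientation: [-179.9, 0.0, -75.7]
force: [5.1, 0.5, -8.8]
width: 0.0104
grasp_force: 39.2
clock: 4.7
tcp_pos: [0.5172, 0.0429, 0.1368]
orientation: [-180.0, 0.0, -75.7]
force: [11.4, 0.6, -21.2]
width: 0.0105
grasp_force: 39.1
```

```bash
python3 -m crank '0 0 0 1 0 1 8;0 0 0 2 0 1.5 8;0 0 0 2 0 1.5 8;0 0 0 2 0 1.5 8'
```

```text
clock: 5.1
tcp_pos: [0.5173, 0.0428, 0.1371]
orientation: [179.8, 0.1, -75.7]
force: [8.3, 3.3, -24.1]
width: 0.0104
grasp_force: 39.0
```

The lid is caught: it stopped hard after about 3.5 mm while the pull climbed to 24 N. I'll set it down, release it and rise, then measure the knob.

```bash
python3 -m crank '0 0 0 -1 0 -3 8;0 0 0 -2 0 -6 8;0 0 0 -2 0 -7.5 8;0 0 0 -2 0 -7.5 40;0 0 0 -2 0 -7.5 60;0 0 0 -2 0 -7.5 60;0 0 0 -2 0 -7.5 60' && python3 -m crank '0 0 0 0 0 30 60;0 0 -8 0 0 65 60;0 0 -16 0 0 80 60;0 0 -24 -20 30 80 60;0 0 -32 -40 60 80 60;0 0 -40 -60 100 80 60'
python3 - <<'E'
from station import *
from fit import *
import cv2
d=optics.snapshot("top"); D["top"]=(d,)
r=outline_of(d,"catch_grip")
q=np.load("q.npy")
img=d["img"].astype(int); m=(img[...,0]>110)&(img[...,1]<70)&(img[...,2]<70); m[:170]=0;m[250:]=0;m[:,:350]=0;m[:,430:]=0
ys,xs=np.nonzero(m); print(len(xs),[(x["p"],x["position"]) for x in r[:1]])
W=np.array([raypoint("top",(x,y),.14)[:2] for x,y in zip(xs,ys)])
c,(w,h),a=cv2.minAreaRect(W.astype(np.float32)*1000); print(c,w,h,a,W.mean(0))
e=np.linalg.svd(W-W.mean(0))[2][0]; print("ang",np.degrees(np.arctan2(e[1],e[0])))
cv2.imwrite("pics/top2.png",cv2.resize(d["img"][110:270,230:430],None,fx=3.5,fy=3.5)[:,:,::-1])
d=optics.snapshot("side");img=d["img"].astype(int); m=(img[...,0]>110)&(img[...,1]<70)&(img[...,2]<70);m[:130]=0;m[200:]=0;m[:,:330]=0;m[:,380:]=0
ys,xs=np.nonzero(m);print("side mean",len(xs),xs.mean(),ys.mean(),proj("side",[[*W.mean(0),.131]]))
print(robot.read_state()["joint_pos"])
E
```

```text
clock: 5.8
tcp_pos: [0.5164, 0.0424, 0.1325]
orientation: [-180.0, -0.0, -75.7]
force: [0.1, -0.3, 0.0]
width: 0.0601
grasp_force: 0.0
clock: 6.4
tcp_pos: [0.4572, 0.1397, 0.2126]
orientation: [-180.0, 0.0, -115.5]
force: [0.2, 0.8, -0.1]
width: 0.0599
grasp_force: 0.0
116 [(0.62, [387.6, 214.0])]
(494.7479248046875, -105.37062072753906) 44.80510330200195 10.77413558959961 21.84366226196289 [ 0.4946027  -0.10532508]
ang -158.89886905139224
side mean 0 nan nan [[352.92609912 159.43562776]]
[ 4.07741415e+01  2.55333584e+00 -2.49125085e+01  2.69473354e-04
 -6.24899763e+01 -6.56558060e+01]<stdin>:14: RuntimeWarning: Mean of empty slice.
  ret = ret.dtype.type(ret / rcount)
```

View pics/top2.png

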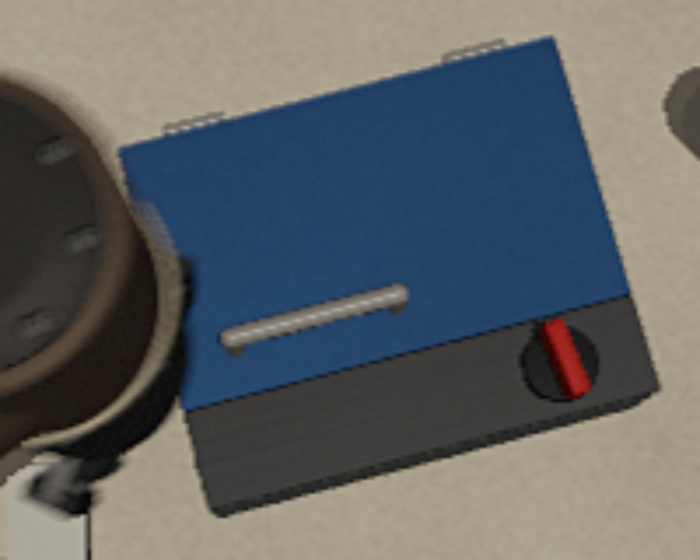

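The knob wing spans about (552,322)–(582,396) in the crop, centred near (0.4935, -0.105), and points about 21° in the world frame.

```bash
python3 -m crank '0 0 -7 6 -41 0 60;0 0 -15 12 -82 0 60;0 0 -22 18 -123 0 60;0 0 -30 24 -164 0 60;0 0 -37 30 -205 0 60;0 0 -43.5 36 -245 0 60;0 0 -43.5 36 -245 0 60' && python3 -m crank '0 0 0 0 0 -30 60;0 0 0 0 0 -55 60;0 0 0 0 0 -75 60;0 0 0 0 0 -87.5 60;0 0 0 0 0 -87.5 60' && python3 -m crank '0 0 0 0 0 0 35;0 0 0 0 0 0 18;0 0 0 0 0 0 8;0 0 0 0 0 0 8;0 0 0 0 0 0 8;0 0 0 0 0 0 8' 40; python3 -c "
from station import *;s=robot.read_state();print(s['joint_pos'],s['ft_torque'])"
```

```text
clock: 7.25
tcp_pos: [0.4939, -0.1101, 0.2119]
orientation: [-180.0, -0.1, -158.9]
force: [0.6, 1.1, -0.2]
width: 0.06
grasp_force: 0.0
clock: 7.75
tcp_pos: [0.4926, -0.106, 0.123]
orientation: [179.9, -0.2, -158.5]
force: [-0.3, 0.2, -0.6]
width: 0.0599
grasp_force: 0.0
clock: 8.35
tcp_pos: [0.4942, -0.1046, 0.1258]
orientation: [180.0, 0.1, -158.5]
force: [-3.1, 6.1, 5.9]
width: 0.0109
grasp_force: 40.6
[ 1.03127806e+01  1.02102364e+01 -2.87592128e+01 -7.37847498e-02
 -5.09464882e+01 -7.87946020e+01] [ 2.24036868  1.20005879 -0.1603623 ]
```

```bash
python3 -m crank '0 0 5 0 0 0 8;0 0 12 0 0 0 8;0 0 20 0 0 0 8;0 0 28 0 0 0 8;0 0 36 0 0 0 8;0 0 44 0 0 0 8;0 0 52 0 0 0 8;0 0 60 0 0 0 8' 60 && python3 -m crank '0 0 0 0 0 0 8;0 0 0 0 0 0 8;0 0 0 0 0 0 8' && python3 -m crank '0 0 0 0 0 0 35;0 0 0 0 0 0 60;0 0 0 0 0 0 60;0 0 0 0 0 0 60;0 0 0 0 0 35 60;0 0 0 0 0 70 60;0 0 0 0 0 88 60;0 0 0 0 0 88 60'
```

```text
clock: 9.15
tcp_pos: [0.4937, -0.1042, 0.1259]
orientation: [-180.0, 0.1, -98.2]
force: [-6.3, 10.2, 8.7]
width: 0.0106
grasp_force: 61.5
clock: 9.45
tcp_pos: [0.4937, -0.1042, 0.1259]
orientation: [-180.0, 0.1, -98.5]
force: [-6.3, 10.1, 9.7]
width: 0.0107
grasp_force: 61.4
clock: 10.25
tcp_pos: [0.4957, -0.1057, 0.2158]
orientation: [-179.7, 0.1, -98.5]
force: [-0.6, 0.0, 0.1]
width: 0.0601
grasp_force: 0.0
```

```bash
python3 -m crank '0 0 8 3 25 0 60;0 0 16 7 50 0 60;0 0 23 10 75 0 60;0 0 23 14 100 0 60;0 0 23 19 125 0 60;0 0 23 22 148 0 60;0 0 23 22 148 0 60;0 0 23 22 148 0 60'
python3 - <<'E'
from station import *
import cv2
d=optics.snapshot("top")
cv2.imwrite("pics/top3.png",cv2.resize(d["img"][110:270,230:430],None,fx=3.5,fy=3.5)[:,:,::-1])
E
```

```text
clock: 11.05
tcp_pos: [0.5156, 0.0426, 0.2119]
orientation: [179.9, -0.0, -75.5]
force: [0.3, -0.2, 0.2]
width: 0.06
grasp_force: 0.0
```

View pics/top3.png

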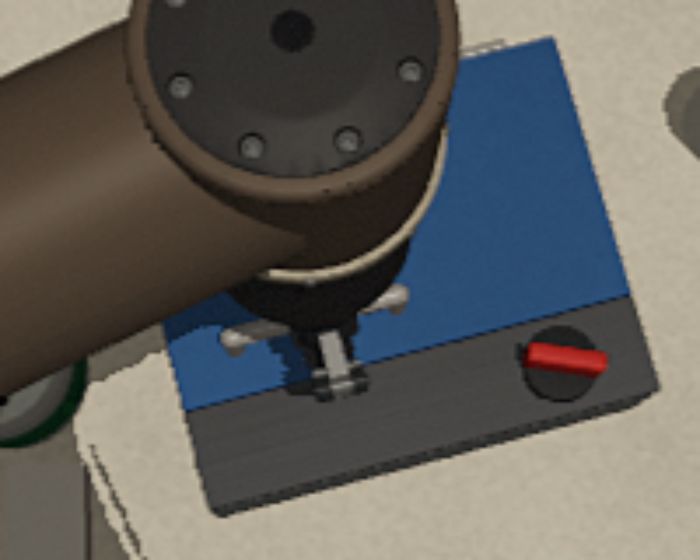

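The knob now lies about 67° round. Next I'll regrasp the handle and work out the arc.

```bash
python3 -m crank '0 0 0 0 0 -30 60;0 0 0 0 0 -55 60;0 0 0 0 0 -70 60;0 0 0 0 0 -80 60;0 0 0 0 0 -80 60' && python3 -m crank '0 0 0 0 0 0 30;0 0 0 0 0 0 20;0 0 0 0 0 0 8;0 0 0 0 0 0 8;0 0 0 0 0 0 8;0 0 0 0 0 0 8;0 0 0 0 0 0 8' 40
python3 - <<'E'
import numpy as np
from fit import *
a=np.load("q.npy")[2]; L=19
for t in range(0,64,4):
    T=np.radians(t);f=T/2
    bar=lambda T:np.array([-140*np.cos(T)+48*np.sin(T),140*np.sin(T)+48*np.cos(T)])
    d=bar(T)-bar(0)+L*np.array([-np.sin(f),1-np.cos(f)])
    print(t,np.round([-np.sin(a)*t/2,np.cos(a)*t/2,d[0]*np.cos(a),d[0]*np.sin(a),d[1]],1).tolist())
E
```

```text
clock: 11.6
tcp_pos: [0.5152, 0.0415, 0.1316]
orientation: [179.9, -0.0, -75.6]
force: [0.2, 0.2, 0.4]
width: 0.0599
grasp_force: 0.0
clock: 12.3
tcp_pos: [0.5162, 0.0426, 0.1337]
orientation: [-180.0, -0.0, -75.5]
force: [-2.5, -0.1, 6.3]
width: 0.0106
grasp_force: 39.1
0 [-0.0, 0.0, 0.0, 0.0, 0.0]
4 [-0.5, 1.9, 2.9, 0.7, 9.7]
8 [-1.0, 3.9, 6.5, 1.7, 19.1]
12 [-1.5, 5.8, 10.7, 2.7, 28.2]
16 [-2.0, 7.8, 15.5, 4.0, 36.9]
20 [-2.5, 9.7, 20.9, 5.3, 45.3]
24 [-3.0, 11.6, 26.8, 6.8, 53.2]
28 [-3.5, 13.6, 33.3, 8.5, 60.7]
32 [-3.9, 15.5, 40.2, 10.2, 67.6]
36 [-4.4, 17.4, 47.6, 12.1, 74.1]
40 [-4.9, 19.4, 55.3, 14.1, 79.9]
44 [-5.4, 21.3, 63.5, 16.2, 85.2]
48 [-5.9, 23.3, 72.0, 18.3, 89.8]
52 [-6.4, 25.2, 80.7, 20.6, 93.8]
56 [-6.9, 27.1, 89.7, 22.9, 97.1]
60 [-7.4, 29.1, 98.9, 25.2, 99.8]
```

```bash
python3 -m crank '-0.2 1 1.5 0.3 5 8;-0.5 1.9 0 2.9 0.7 9.7 8' 40; python3 -m crank '-0.2 1 0 1.4 0.3 5 8;-0.5 1.9 0 2.9 0.7 9.7 8;-0.7 2.9 0 4.6 1.2 14.5 8;-1 3.9 0 6.5 1.7 19.1 8;-1 3.9 0 6.5 1.7 19.1 8'
```

```text
clock: 12.8
tcp_pos: [0.5222, 0.0442, 0.1514]
orientation: [175.9, 0.0, -75.6]
force: [-1.2, -1.0, -3.8]
width: 0.0104
grasp_force: 39.5validation failed for argument at $[0]...
```

The lid is free, lifting with only about 4 N. I'll keep following the arc.

```bash
python3 -m crank '-0.5 1.9 0 4.2 1 9.1 8;-1 3.9 0 9 2.3 17.8 8;-1.5 5.8 0 14.4 3.6 26.2 8;-2 7.7 0 20.3 5.1 34.1 8;-2.5 9.7 0 26.8 6.8 41.6 8;-2.5 9.7 0 26.8 6.8 41.6 8'
```

```text
clock: 13.4
tcp_pos: [0.5484, 0.0511, 0.1932]
orientation: [165.7, 0.0, -75.6]
force: [-7.0, 1.1, 1.7]
width: 0.0102
grasp_force: 40.2
```

```bash
python3 -m crank '-0.4 1.9 0 6.9 1.7 6.9 8;-0.9 3.8 0 14.3 3.6 13.4 8;-1.4 5.8 0 22 5.6 19.2 8;-1.9 7.7 0 30.2 7.7 24.5 8;-2.4 9.7 0 38.7 9.8 29.1 8;-2.9 11.6 0 47.4 12.1 33.1 8;-3.4 13.5 0 56.4 14.4 36.4 8;-3.9 15.5 0 65.6 16.7 39.1 8' && python3 -m crank '0 0 0 0 0 0 8;0 0 0 0 0 0 8;0 0 0 0 0 0 8;0 0 0 0 0 0 8;0 0 0 0 0 0 8'
python3 - <<'E'
from station import *
import cv2
d=optics.snapshot("side")
cv2.imwrite("pics/side4.png",cv2.resize(d["img"][90:290,200:460],None,fx=3,fy=3)[:,:,::-1])
E
```

```text
clock: 14.2
tcp_pos: [0.6135, 0.0686, 0.2341]
orientation: [149.8, 0.2, -75.5]
force: [-7.7, 5.8, 7.7]
width: 0.01
grasp_force: 40.3
clock: 14.7
tcp_pos: [0.6142, 0.0685, 0.2339]
orientation: [150.0, 0.1, -75.5]
force: [-3.5, 5.0, 8.4]
width: 0.0104
grasp_force: 40.9
```

View pics/side4.png

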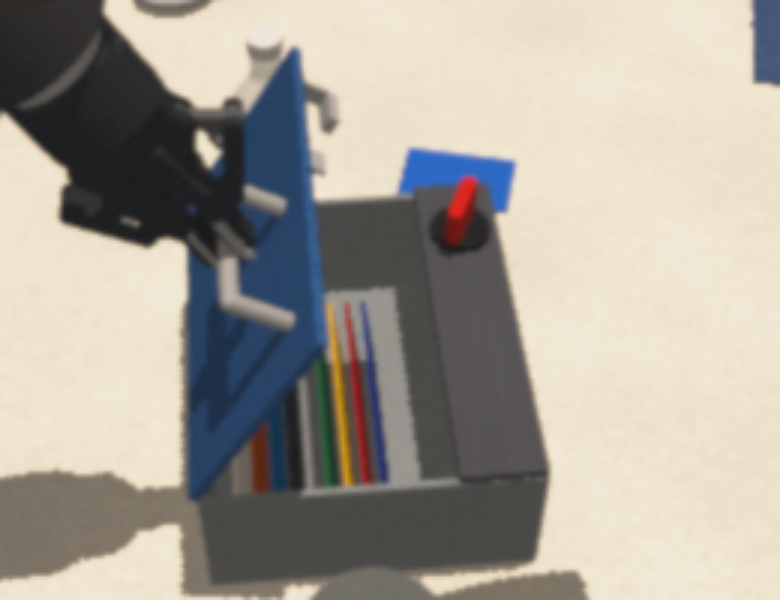

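The lid stands open at about 60°, with the bar pinched mid-length at crop (235,240). The forces are steady and nothing else is touching the lid.

```bash
python3 -m crank '0 0 0 0 0 0 8;0 0 0 0 0 0 8;0 0 0 0 0 0 8' && python3 -c "
from station import *;print(order.sign_off())"
```

```text
clock: 15.05
tcp_pos: [0.6142, 0.0686, 0.2338]
orientation: [150.0, 0.1, -75.5]
force: [-4.3, 4.8, 8.6]
width: 0.011
grasp_force: 40.9
the job is handed in; nothing more can be done
None
```

The tug showed the lid was caught, so I turned the knob about 60° to roughly 67°, lifted the lid to about 60° and handed the job in at 15 s still holding it steady; the hand-in call returned no verdict.

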